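Re-hang the scraper on a flip-down hook

ROBOT

A 7-joint arm with a two-finger parallel gripper is mounted at the origin on the work surface. World frame = base frame: x ahead of the robot, y to its left, z up, the work surface at z = 0. Lengths are in m, angles in rad, forces in N, time in s.
With the tool pointing down it reaches from about 0.425 to 0.875 m from the base axis. Payload 4.7 kg.
Tool frame: the origin (TCP) lies at the centre of the arm's flange, where the gripper is bolted on; the fingertips stand 173 mm ahead of it and the grasp point (between the pads) lies 155 mm ahead of it; z points along the fingers, y is the line along which they close (so a half turn about z gives the same grasp; the last joint's range is limited). The gripper opens to 85 mm and grips with 20 to 120 N. Pads are 22 mm wide; open, the fingers measure 114 mm over their backs; the gripper's body (76 mm by 85 mm) begins 54 mm behind the grasp point. The pads swing forward as they close: fully open they stand 13 mm farther back than shut.
Start: joints at [1.271, 0.321, -0.07, 1.45, 0.023, 1.371, -0.057], TCP at [0.201, -0.618, 0.405] pointing down, gripper open.
Joint ranges: [-2.86, 2.86], [-0.3, 2.09], [-1.38, 1.24], [0.06, 2.45], [-1.56, 4.7], [0.09, 2.05], [-2.69, 2.69]. Speed limits (rad/s): [2.57, 2.57, 3.14, 3.14, 3.14, 3.14, 3.14].

INTERFACE

Orientations are given as a rotation vector (axis times angle).
In Python, from cell import sensors, vision, close_job gives the robot as it stands.
- The arm moves only by the tool carry_out, never from a script. Its argument "steps" is a list of rows, each a list of 3 entries, a list of its own where there are three numbers: the shift along the world's x, y, z in units of 50 mm (1.0 is 50 mm), then the turn, a rotation vector about the world's x, y, z in rad, then the opening, from 0 (shut) to 1 (fully open). A call has 1 to 5 rows; each row shifts and turns the commanded pose from where the row before left it; what a row does not reach is not made up. A row lasts 1/10 s, in which the tool goes at most 50 mm and 8.59 degrees, less where a joint would pass 70% of its speed; a pose out of reach is approached as far as the arm can. A call is refused whole if a number of a shift passes 1 or a number of a turn 0.15, either way. A call with a gripper value outside its range is refused whole. The fingers move at their own pace and stop on an object; the grip force is fixed at half the most. Time passes only in rows, so rows that do not move let the fingers close. It gives the time, the measured TCP pose, the force, the opening and the grip force at its end, in the units of the state.
- sensors.observe(): the state, without advancing time (a new reading comes with each control period).
- vision.camera(name): name is "scene" or "top"; returns a dict with "pixels" (400x640x3 uint8, red, green, blue), "K" (3x3 intrinsics, pixels), "cam_to_world" (4x4, takes a point from camera to world coordinates). Camera axes: x right, y up, looking along -z (the intrinsics and any distortion apply to the point x, -y, -z); pixel columns grow to the right and rows downward; lengths in m; the calibration is good to about 2 mm. A picture is of the moment at which its call begins. There is no depth.
- close_job(): hands the job in; it is judged then, once.
The state is a dict: "t": time; "joint_pos": joint angles; "qvel": joint speeds; "effort": joint torques, N m; "ee_pos": TCP position; "orientation": TCP orientation; "ft_force": force on the tool from outside, world axes, zero at the start; "moment": the same for the moment, N m; "grip_width": opening from 0.0 (shut) to 1.0 (fully open); "finger_force": force on a finger pad.
Only numpy, scipy, OpenCV 4.12 (cv2) and the standard library are available. Lean on these libraries where they do the work, as an engineer would, in place of code of your own. Each camera call takes 0.05 s, during which the arm holds its last target. There are 200 camera calls.

TASK

Move the scraper over to the spare hook: first swing the folded peg down until it bears on its lower rubber stop, hang the scraper on it by its loop behind the knob, and then fold the peg it came from up flat again, pressed home on its rubber buffer. The stops are not all set alike, so work by feel: bring each peg snugly onto its stop and the scraper onto its peg without forcing or ramming anything, and do not drop the scraper or lay it down. Leave the brush, its hook and everything else on the bench as they are.

Things in the scene. Friction and masses are not known exactly. Their poses are not given: they have to be found in the camera images.
- divider: free-standing stainless bench divider (fixed): upright screen 380 mm long (its y), 20 mm thick (its x), 282 mm high, on two feet that reach to its back. Origin on the bench under its middle. Its front face looks along its -x axis and carries three equal flip-down hooks in a row, 105 mm apart
- hook_full: fixed base of the hook the scraper hangs on at the start: back plate 44 wide, 37 mm below to 48 mm above the hinge pin, two cheeks (30 mm over their outsides, 28 mm out) with the pin, and below the peg a 14 mm wide tongue, 45 mm out; pin along y at x = -0.018, z = 0. Origin on the divider's face at pin height (215 mm above the bench); -x points straight out from the divider, y along it, z up
- hook_spare: fixed base of the empty hook, whose peg stands folded up against the divider; same shape as hook_full. Origin on the divider's face at pin height (215 mm above the bench); -x points straight out from the divider, y along it, z up
- hook_brush: fixed base of the third hook, on which the brush hangs; same shape. Origin on the divider's face at pin height (215 mm above the bench); -x points straight out from the divider, y along it, z up
- full_peg (a joint): angle of hook_full's peg about its pin: 0 = upright, parallel to the divider; 1.40 rad = pointing out from the divider, rising 10 degrees, resting on its lower stop, as at the start. Folded home it rests on its upper buffer, somewhere between -0.05 and 0.14 rad. The hinge is stiff both ways (about 2 N at the knob) and stays where it is left
- spare_peg (a joint): angle of hook_spare's peg, same peg and zero; folded at the start, 0 to 0.15 rad. Fully open it rests on its lower stop, somewhere between 1.24 and 1.43 rad
- brush_peg (a joint): angle of hook_brush's peg, same peg; open at the start and to be left so
- full_peg_knob (a point): centre of the barrel knob (18 mm diameter, 18 mm long along the base's y, flat ends) on the end of hook_full's peg, a straight round bar of 9 mm diameter; 74 mm from the pin axis: at joint angle q it lies at x = -0.018 - 0.074 sin q, y = 0, z = 0.074 cos q of the base
- spare_peg_knob (a point): centre of the knob on the end of hook_spare's peg; same peg and sizes
- full_top_stop: upper stop of hook_full: a 12 mm wide rubber buffer on a screw stud, 42 mm above the pin, on which the folded peg comes to rest. The stud is screwed out differently each time (0 to 8 mm), so where the peg meets it must be felt. 5 to 8 N at the knob seats the peg; over 13 N is too much. Origin at the stud's root on the back plate
- spare_low_stop: lower stop of hook_spare: a 14 mm wide rubber pad on its tongue, 22 mm out from the pin, on which the opened peg comes to rest. The pad stands 0 to 4.2 mm higher each time, so where the peg meets it must be felt. 5 to 8 N at the knob seats the peg; over 13 N is too much. Origin in the middle of the lowest pad's upper face
- scraper: hand scraper, about 0.2 kg, hung by a closed loop of 8 mm steel bar (40 mm wide outside; eye 24 mm wide, from 21 mm below to 15 mm above the origin, arched; loop top at 23.5 mm), then white grip 26 mm wide and blade 92 mm wide, edge 173 mm down. Origin in mid-eye; z up, y across the loop, x through the eye. Hung on an open peg 60 mm out from the divider, it is 4 mm below the pin
- brush: hand brush on the third hook: same loop and white grip, then a white block 70 mm wide with grey bristles; origin in mid-eye. To be left alone
- pot_a: tall stainless coffee pot, 124 mm across its shoulder, 146 mm high, black side handle; origin under its centre (bystander, to be left alone)
- pot_b: second coffee pot, the same (bystander, to be left alone)
- dish_a: white oblong meal dish with an aluminium lid, 156 x 106 x 38 mm, standing in front of the divider; origin under its centre (bystander, to be left alone)
- dish_b: second lidded meal dish, the same, out on the bench (bystander, to be left alone)
- thermometer: white pistol-shaped thermometer lying on its side, about 90 x 130 x 40 mm (bystander, to be left alone)
- sanitiser: clear bottle, 68 mm across, 170 mm high; origin under its centre (bystander, to be left alone)
- cup: white cup, 74 mm across, 85 mm high; origin under its centre (bystander, to be left alone)
Not all that is in view belongs to the job. What is shaped like the scraper but yellow is not meant.

How it is judged:
On the way, in this order (a step that is already met when the one before it is completed fails the run):
1. the spare peg is swung down onto its lower stop, still empty (value of joint spare_peg above 1.21 rad and contact force between spare_low_stop and anything else above 0.5 N and contact force between scraper and hook_spare below 0.1 N), for 0.2 s.
2. the scraper hangs by its loop on the spare peg, behind the knob, let go (x of scraper in the frame of hook_spare between -0.083 and -0.03 m and y of scraper in the frame of hook_spare between -0.012 and 0.012 m and z of scraper in the frame of hook_spare between -0.02 and 0.014 m and angle between scraper's own z axis and vertical below 0.2 rad and contact force between scraper and hook_spare above 0.6 N and contact force between the fingers and scraper below 0.1 N), for 0.3 s.
3. the emptied peg is folded up flat, home on its buffer (value of joint full_peg below 0.17 rad and contact force between full_top_stop and anything else above 0.5 N), for 0.2 s.
At the end, for the whole second after the job is handed in: Spare peg bears on its lower stop (over 0.5 N); scraper hanging on it by its loop, let go, still and upright (0.2 rad), 30 to 83 mm out from the divider, within 12 mm sideways, 20 mm below to 14 mm above the pin; its old peg bears on its upper buffer (over 0.5 N); brush and others not moved (all of step 2 and all of step 3 and value of joint spare_peg above 1.21 rad and contact force between spare_low_stop and anything else above 0.5 N and linear speed of scraper below 0.05 m/s); the robot touches nothing.
It fails at once if a peg was forced against its stop (more than about 13 N at the knob) (contact force between full_top_stop and anything else above 20 N or contact force between spare_low_stop and anything else above 37 N).
It fails at once if the scraper was rammed against a hook or the divider with more than 15 N (contact force between scraper and hook_full above 15 N or contact force between scraper and hook_spare above 15 N or contact force between scraper and divider above 15 N).
It fails at once if the scraper was dropped or laid down (height (world z) of scraper below 0.16 m).
It fails at once if the brush or its hook was disturbed (distance of brush from where it was at the start of the episode above 0.025 m or value of joint brush_peg below 1.35 rad).
It fails at once if a bystander was moved (distance of any of pot_a, pot_b, dish_a, dish_b, thermometer, sanitiser, cup from where it was at the start of the episode above 0.025 m).
It also fails if it takes over 72 s, if anything falls off the work surface, if the arm or the gripper's body presses on something with over 40 N, if the wrist force passes 120 N, or if a joint passes its speed limit or range.

## Working session

There is one attempt and no reset: what is moved stays moved. The work goes in short steps, Python scripts to look and compute and a tool call to move; the robot and the scene stay as the last step left them, time stands still between calls to the robot, and variables do not carry over. Pictures are saved under pics/ and viewed, at most 10 in all, crops included, and the job is handed in when it is done.

Besides the shell and the picture viewer there is one more tool, called after "Emit:" in YAML: its name, and indented under it one key for each argument. carry_out: Moves the arm, as the interface text tells. Its arguments: {"type":"object","properties":{"steps":{"type":"array","items":{"type":"array"}}},"required":["steps"]}

```bash
mkdir -p pics; ls; python3 - <<'E'
from cell import sensors, vision
import cv2, numpy as np
s=sensors.observe(); print({k:np.round(v,3).tolist() for k,v in s.items()})
for n in("scene","top"):
    c=vision.camera(n); cv2.imwrite(f"pics/{n}0.png",c["pixels"][:,:,::-1]); print(n,c["K"].tolist(),np.round(c["cam_to_world"],4).tolist(),[k for k in c])
    np.savez(n+"_cal.npz",K=c["K"],T=c["cam_to_world"])
E
```

```text
pics
{'t': 0.0, 'joint_pos': [1.271, 0.322, -0.07, 1.452, 0.023, 1.371, -0.057], 'qvel': [0.001, -0.0, -0.002, -0.002, 0.0, -0.001, 0.001], 'effort': [-0.0, -49.358, -0.382, -31.433, 0.013, 0.012, -0.0], 'ee_pos': [0.201, -0.618, 0.404], 'orientation': [-3.101, -0.491, 0.001], 'ft_force': [-0.054, 0.316, -0.82], 'moment': [0.001, 0.076, -0.015], 'finger_force': 0.0, 'grip_width': 0.998}
scene [[402.6245322683509, 0.0, 327.94748929354466], [0.0, 402.6245322683509, 203.83619072352326], [0.0, 0.0, 1.0]] [[0.6131, -0.5143, 0.5997, 1.1345], [0.79, 0.3982, -0.4662, -0.611], [0.001, 0.7596, 0.6504, 0.8328], [0.0, 0.0, 0.0, 1.0]] ['pixels', 'K', 'cam_to_world']
top [[519.8382782944564, 0.0, 320.25499220581474], [0.0, 519.8382782944564, 199.67968822367715], [0.0, 0.0, 1.0]] [[0.0274, 0.9832, -0.1802, 0.2911], [-0.9994, 0.0307, 0.0156, -0.1063], [0.0208, 0.1797, 0.9835, 1.4947], [0.0, 0.0, 0.0, 1.0]] ['pixels', 'K', 'cam_to_world']
```

View pics/scene0.png

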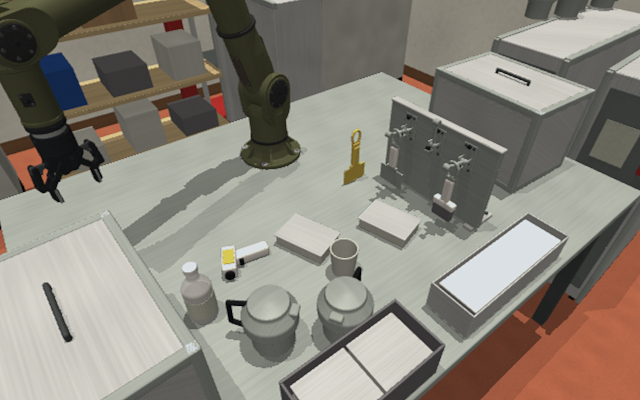

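View pics/top0.png

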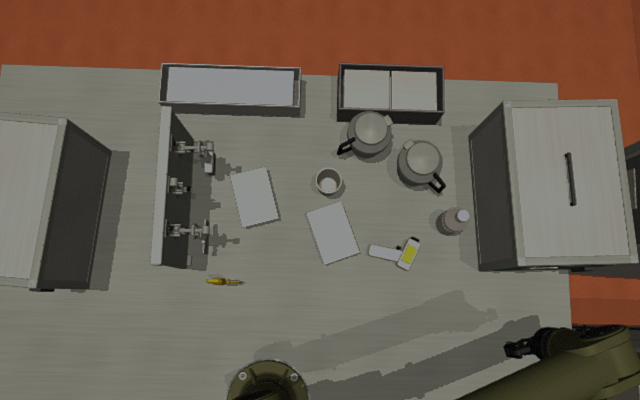

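```bash
python3 - <<'E'
import cv2, numpy as np
a=cv2.imread("pics/scene0.png")[85:235,340:520]; b=cv2.imread("pics/top0.png")[95:290,145:265]
a=cv2.resize(a,None,fx=4.4,fy=4,interpolation=cv2.INTER_CUBIC)
cv2.imwrite("pics/a.png",a); cv2.imwrite("pics/b.png",cv2.resize(b,None,fx=3,fy=3,interpolation=cv2.INTER_CUBIC))
E
```

```text
(no output)
```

View pics/a.png

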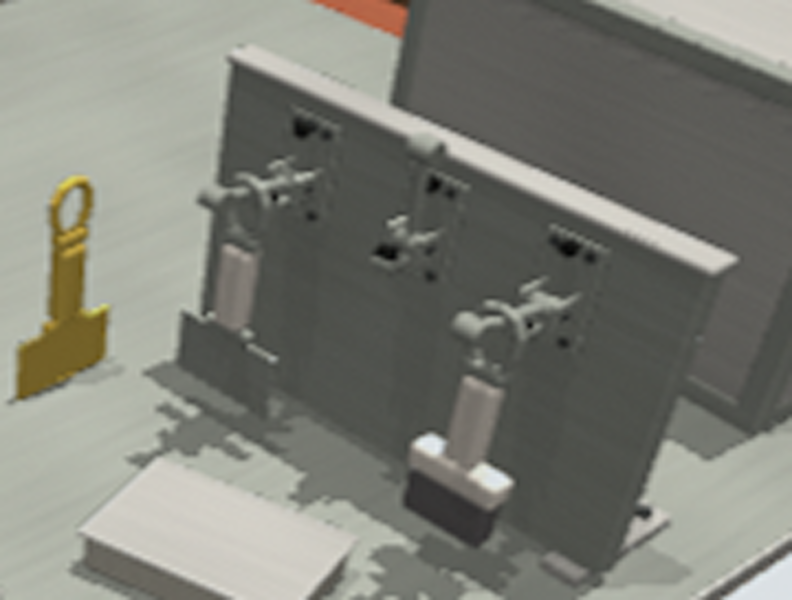

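View pics/b.png

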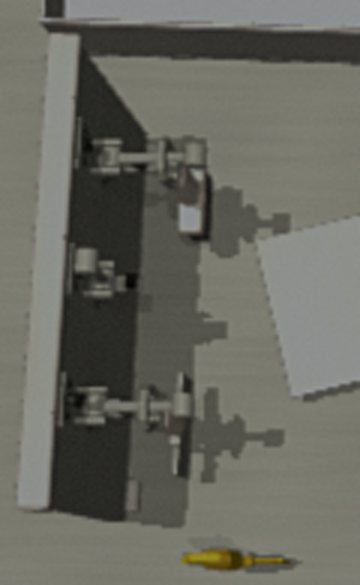

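```bash
cat > h.py <<'E'
import numpy as np
from scipy.optimize import least_squares
C={n:np.load(n+"_cal.npz") for n in("scene","top")}
def proj(n,P):
    c=C[n]; q=np.linalg.inv(c["T"])@np.append(P,1); q=q[:3]*[1,-1,-1]; u=c["K"]@q; return u[:2]/u[2]
def tri(a,b):
    return least_squares(lambda P:np.r_[proj("scene",P)-a,proj("top",P)-b],[.4,.4,.2]).x
def dw(p,d):  # divider->world ; p=(x,y,yaw)
    c,s=np.cos(p[2]),np.sin(p[2]); return np.array([p[0]+c*d[0]-s*d[1],p[1]+s*d[0]+c*d[1],d[2]])
def knob(y,q): return [-.010-.018-.074*np.sin(q),y,.215+.074*np.cos(q)]
E
python3 - <<'E'
from h import *
kt={'f':(205.3,229),'s':(173.3,181.7),'b':(210,145.7)}; ks={'f':(387,134),'s':(436.6,121.3),'b':(446.1,166.3)}
for k in kt: print(k,tri(ks[k],kt[k]))
obs=[("top",(.01,-.19,.282),(161,106.7)),("top",(-.01,-.19,.282),(171.7,107.3)),("top",(.01,.19,.282),(151,264)),("top",(-.01,.19,.282),(161.7,264.3)),
("scene",(-.01,.19,.282),(392.7,97.5)),("scene",(-.01,-.19,.282),(502.5,153)),("scene",(.01,-.19,.282),(507.7,149.5))]
for n,k in(("top",kt),("scene",ks)):
    obs+=[(n,knob(.105,1.4),k['f']),(n,knob(-.105,1.4),k['b'])]
def f(p): 
    o=obs+[("top",knob(0,p[3]),kt['s']),("scene",knob(0,p[3]),ks['s'])]
    return np.concatenate([proj(n,dw(p,d))-u for n,d,u in o])
r=least_squares(f,[.3,.55,1.57,.1],loss="soft_l1"); print(r.x,np.round(f(r.x).reshape(-1,2),1))
for y in(.105,0,-.105): print(dw(r.x,knob(y,1.4)))
E
```

```text
f [0.4396654  0.1496632  0.22999294]
s [0.54380908 0.22170982 0.29165889]
b [0.65016989 0.15263867 0.23220649]
[0.54276296 0.25338961 1.59011451 0.03469102] [[ 0.7 -0.5]
 [-1.8 -0.9]
 [ 0.3 -0.9]
 [-1.7 -1.1]
 [-1.4  0.3]
 [-0.8 -1.5]
 [-1.4 -0.7]
 [ 0.7  0.8]
 [-0.   1.1]
 [ 1.4  0.5]
 [ 0.5  1. ]
 [-0.2  0.4]
 [-0.1  0.7]]
[0.43973209 0.15045687 0.22757757]
[0.5447125  0.15248516 0.22757757]
[0.6496929  0.15451344 0.22757757]
```

Emit:
carry_out:
  steps:
    - [[0.43,0.9,0.12],[0,0,0.08],1]
    - [[0.43,0.9,0.12],[0,0,0.08],1]
    - [[0.43,0.9,0.12],[0,0,0.08],1]
    - [[0.43,0.9,0.12],[0,0,0.08],1]
    - [[0.43,0.9,0.12],[0,0,0.08],1]

```text
t: 0.6
ee_pos: [0.3081, -0.3923, 0.4344]
orientation: [-2.942, -1.102, 0.0]
ft_force: [0.7, -0.1, 1.1]
grip_width: 1.005
finger_force: 0.0
```

Emit:
carry_out:
  steps:
    - [[0.43,0.9,0.12],[0,0,0.08],1]
    - [[0.43,0.9,0.12],[0,0,0.08],1]
    - [[0.43,0.9,0.12],[0,0,0.08],1]
    - [[0.43,0.9,0.12],[0,0,0.08],1]
    - [[0.43,0.9,0.12],[0,0,0.08],1]

```text
t: 1.1
ee_pos: [0.4149, -0.1682, 0.4645]
orientation: [2.664, 1.664, -0.001]
ft_force: [0.9, -0.5, 0.5]
grip_width: 0.994
finger_force: 0.0
```

Emit:
carry_out:
  steps:
    - [[0.43,0.9,0.12],[0,0,0.08],1]
    - [[0.43,0.9,0.12],[0,0,0.08],1]
    - [[0.43,0.9,0.12],[0,0,0.08],1]
    - [[0.43,0.9,0.12],[0,0,0.08],1]
    - [[0.43,0.9,0.12],[0,0,0.08],1]

```text
t: 1.6
ee_pos: [0.5218, 0.0554, 0.4946]
orientation: [2.28, 2.16, -0.0]
ft_force: [0.3, -0.2, -0.1]
grip_width: 1.0
finger_force: 0.0
```

Emit:
carry_out:
  steps:
    - [[0.11,0.83,0.05],[0,0,0.02],0.5]
    - [[0.11,0.83,0.05],[0,0,0.02],0.5]
    - [[0.11,0.83,0.05],[0,0,0.02],0.5]
    - [[0.1,0.84,0.05],[0,0,0.013],0.5]
    - [[0,0,0],[0,0,0],0.5]

```text
t: 2.1
ee_pos: [0.5412, 0.2269, 0.504]
orientation: [-2.188, -2.248, -0.004]
ft_force: [0.1, 1.0, 0.0]
grip_width: 0.499
finger_force: 0.0
```

```bash
python3 - <<'E'
from cell import sensors, vision
import cv2, numpy as np
s=sensors.observe(); print({k:np.round(s[k],4).tolist() for k in("ee_pos","orientation","joint_pos","ft_force")})
a=vision.camera("scene")["pixels"][40:200,360:540,::-1]; b=vision.camera("top")["pixels"][95:255,120:300,::-1]
z=lambda i:cv2.resize(i,(400,356),interpolation=cv2.INTER_CUBIC)
cv2.imwrite("pics/c.png",np.hstack([z(a),z(b)]))
E
```

```text
{'ee_pos': [0.5412, 0.2269, 0.504], 'orientation': [-2.1875, -2.248, -0.0036], 'joint_pos': [0.3196, 0.2641, -0.9292, 1.427, 0.2055, 1.5533, -0.5687], 'ft_force': [0.1483, 0.9878, 0.0427]}
```

View pics/c.png

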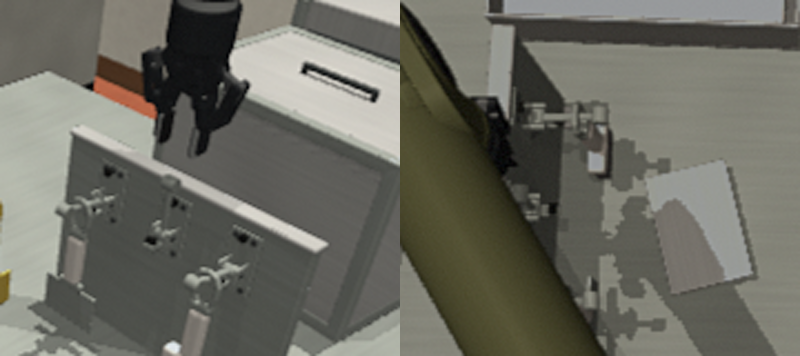

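Emit:
carry_out:
  steps:
    - [[0.04,-0.1,0],[0,0,-0.008],0.5]
    - [[0,0,0],[0,0,0],0.5]

```text
t: 2.4
ee_pos: [0.5461, 0.2122, 0.504]
orientation: [2.217, 2.224, -0.002]
ft_force: [0.2, -0.2, -0.0]
grip_width: 0.504
finger_force: 0.0
```

Emit:
carry_out:
  steps:
    - [[0,0,0],[0,0,0],0.5]
    - [[0,0,0],[0,0,0],0.5]

```text
t: 2.6
ee_pos: [0.5453, 0.2141, 0.5044]
orientation: [2.214, 2.228, -0.0]
ft_force: [-0.8, -0.4, 0.8]
grip_width: 0.496
finger_force: 0.0
```

Emit:
carry_out:
  steps:
    - [[-0.04,0.15,-0.3],[0,0,0.012],0.5]
    - [[0,0,-0.3],[0,0,0],0.5]
    - [[0,0,0],[0,0,0],0.5]
    - [[0,0,0],[0,0,0],0.5]

```text
t: 3.0
ee_pos: [0.543, 0.2225, 0.4734]
orientation: [-2.198, -2.243, 0.002]
ft_force: [-0.1, -0.0, 0.3]
grip_width: 0.499
finger_force: 0.0
```

Emit:
carry_out:
  steps:
    - [[0,0,-0.27],[0,0,0],0.5]
    - [[0,0,-0.26],[0,0,0],0.5]
    - [[0,-0.02,0],[0,0,0],0.5]
    - [[0,0,0],[0,0,0],0.25]
    - [[0,0,0],[0,0,0],0.25]

```text
t: 3.5
ee_pos: [0.5432, 0.2216, 0.4482]
orientation: [2.199, 2.243, 0.001]
ft_force: [0.5, -0.2, 0.2]
grip_width: 0.25
finger_force: 0.0
```

Emit:
carry_out:
  steps:
    - [[0,0,0],[0,0,0],0.1]
    - [[0,0,0],[0,0,0],0.1]
    - [[0,0,0],[0,0,0],0.1]

```text
t: 3.8
ee_pos: [0.5434, 0.2217, 0.4485]
orientation: [2.199, 2.243, 0.002]
ft_force: [1.4, 0.1, 1.1]
grip_width: 0.195
finger_force: 60.4
```

Emit:
carry_out:
  steps:
    - [[0.003,-0.147,-0.015],[0,0,0],0.1]
    - [[0.003,-0.145,-0.029],[0,0,0],0.1]
    - [[0.003,-0.141,-0.044],[0,0,0],0.1]
    - [[0,0,0],[0,0,0],0.1]

```text
t: 4.2
ee_pos: [0.5435, 0.2014, 0.4449]
orientation: [-2.197, -2.243, -0.009]
ft_force: [1.3, 4.9, 4.1]
grip_width: 0.194
finger_force: 59.9
```

Emit:
carry_out:
  steps:
    - [[0.003,-0.136,-0.056],[0,0,0],0.1]
    - [[0.003,-0.13,-0.07],[0,0,0],0.1]
    - [[0.002,-0.122,-0.082],[0,0,0],0.1]
    - [[0,0,0],[0,0,0],0.1]

```text
t: 4.6
ee_pos: [0.5441, 0.1806, 0.4343]
orientation: [2.199, 2.243, 0.003]
ft_force: [0.5, 1.6, 6.6]
grip_width: 0.191
finger_force: 58.3
```

Emit:
carry_out:
  steps:
    - [[0.002,-0.113,-0.095],[0,0,0],0.1]
    - [[0.002,-0.103,-0.106],[0,0,0],0.1]
    - [[0.002,-0.092,-0.116],[0,0,0],0.1]
    - [[0,0,0],[0,0,0],0.1]

```text
t: 5.0
ee_pos: [0.5445, 0.1641, 0.418]
orientation: [2.2, 2.241, -0.0]
ft_force: [0.1, -1.7, 5.7]
grip_width: 0.195
finger_force: 59.2
```

Emit:
carry_out:
  steps:
    - [[0.002,-0.081,-0.124],[0,0,0],0.1]
    - [[0.002,-0.066,-0.128],[0,0,0],0.1]
    - [[0,0,0],[0,0,0],0.1]

```text
t: 5.3
ee_pos: [0.5447, 0.1565, 0.405]
orientation: [2.2, 2.241, -0.002]
ft_force: [0.8, -2.4, 4.4]
grip_width: 0.198
finger_force: 65.4
```

Emit:
carry_out:
  steps:
    - [[0,0,0],[0,0,0],0.5]
    - [[0,0,0],[0,0,0],0.5]
    - [[0,0,0.4],[0,0,0],0.5]
    - [[0,0,0.4],[0,0,0],0.3]
    - [[0,0,0],[0,0,0],0]

```text
t: 5.8
ee_pos: [0.5448, 0.1584, 0.4467]
orientation: [2.197, 2.242, 0.004]
ft_force: [-0.6, 1.0, 0.1]
grip_width: 0.165
finger_force: 0.0
```

Emit:
carry_out:
  steps:
    - [[0,-0.05,0],[0,0,0],0]
    - [[0,0,0],[0,0,0],0]
    - [[0,0,0],[0,0,0],0]
    - [[0,0,-0.1],[0,0,0],0]
    - [[0,0,0],[0,0,0],0]

```text
t: 6.3
ee_pos: [0.5446, 0.1548, 0.4388]
orientation: [2.2, 2.243, -0.002]
ft_force: [0.5, -0.2, 1.0]
grip_width: -0.003
finger_force: 0.2
```

Emit:
carry_out:
  steps:
    - [[0,0,-0.06],[0,0,0],0]
    - [[0,0,-0.06],[0,0,0],0]
    - [[0,0,-0.06],[0,0,0],0]
    - [[0,0,-0.06],[0,0,0],0]
    - [[0,0,0],[0,0,0],0]

```text
t: 6.8
ee_pos: [0.5452, 0.15, 0.4276]
orientation: [2.201, 2.233, -0.014]
ft_force: [-3.3, -13.5, 7.4]
grip_width: -0.003
finger_force: 6.7
```

Emit:
carry_out:
  steps:
    - [[0,0,-0.03],[0,0,0],0]
    - [[0,0,0],[0,0,0],0]

```text
t: 7.0
ee_pos: [0.5452, 0.1495, 0.4263]
orientation: [2.201, 2.232, -0.015]
ft_force: [-4.4, -15.5, 8.5]
grip_width: -0.003
finger_force: 7.6
```

Emit:
carry_out:
  steps:
    - [[0,0,-0.03],[0,0,0],0]
    - [[0,0,0],[0,0,0],0]

```text
t: 7.2
ee_pos: [0.5453, 0.1489, 0.4248]
orientation: [2.202, 2.231, -0.016]
ft_force: [-3.8, -16.7, 9.5]
grip_width: 0.002
finger_force: 8.2
```

Emit:
carry_out:
  steps:
    - [[0,0,0.3],[0,0,0],0]
    - [[0,0,0.5],[0,0,0],0]
    - [[0,0,0.5],[0,0,0],0]
    - [[0,0,0],[0,0,0],0]

```text
t: 7.6
ee_pos: [0.5448, 0.1567, 0.4931]
orientation: [2.196, 2.243, 0.009]
ft_force: [-0.5, 0.4, 0.1]
grip_width: 0.004
finger_force: 0.0
```

```bash
python3 - <<'E'
from cell import sensors, vision
import cv2, numpy as np
s=sensors.observe(); print({k:np.round(s[k],4).tolist() for k in("ee_pos","orientation","joint_pos","ft_force")})
a=vision.camera("scene")["pixels"][60:200,360:520,::-1]
cv2.imwrite("pics/d.png",cv2.resize(a,(640,560),interpolation=cv2.INTER_CUBIC))
E
```

```text
{'ee_pos': [0.5448, 0.1567, 0.4931], 'orientation': [2.196, 2.2431, 0.0088], 'joint_pos': [0.4553, 0.2006, -0.9031, 1.4981, 0.1577, 1.5127, -0.425], 'ft_force': [-0.494, 0.351, 0.064]}
```

View pics/d.png

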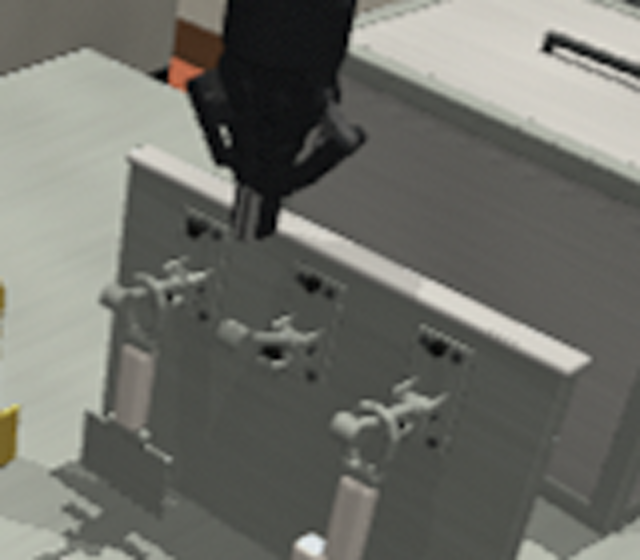

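```bash
python3 - <<'E'
from h import *
p=[.54276,.25339,1.59011]
for q in(.9,1,1.05,1.1,1.15,1.2,1.3,1.4): 
    P=dw(p,knob(0,q)); print(q,P.round(4),proj("scene",P).round(1))
for y in(.105,-.105):print(proj("scene",dw(p,knob(y,1.4))))
E
```

```text
0.9 [0.5444 0.1674 0.261 ] [421.4 137.6]
1 [0.5445 0.1631 0.255 ] [420. 140.]
1.05 [0.5445 0.1612 0.2518] [419.3 141.3]
1.1 [0.5446 0.1595 0.2486] [418.7 142.5]
1.15 [0.5446 0.1579 0.2452] [418.2 143.8]
1.2 [0.5446 0.1564 0.2418] [417.6 145. ]
1.3 [0.5447 0.1541 0.2348] [416.7 147.5]
1.4 [0.5447 0.1525 0.2276] [415.9 150. ]
[388.42517236 134.45401179]
[446.63927338 167.32089606]
```

Emit:
carry_out:
  steps:
    - [[0,0,-0.4],[0,0,0],0]
    - [[0,0,-0.4],[0,0,0],0]
    - [[0,0,-0.3],[0,0,0],0]
    - [[0,0,0],[0,0,0],0]
    - [[0,0,0],[0,0,0],0]

```text
t: 8.15
ee_pos: [0.5444, 0.1554, 0.4344]
orientation: [-2.198, -2.243, 0.001]
ft_force: [-0.6, -0.7, -0.2]
grip_width: 0.0
finger_force: 0.0
```

Emit:
carry_out:
  steps:
    - [[0,0.07,-0.04],[0,0,0],0]
    - [[0,0,-0.04],[0,0,0],0]
    - [[0,-0.03,-0.06],[0,0,0],0]
    - [[0,-0.03,-0.06],[0,0,0],0]
    - [[0,0,0],[0,0,0],0]

```text
t: 8.65
ee_pos: [0.5445, 0.1555, 0.4244]
orientation: [2.199, 2.243, -0.0]
ft_force: [-0.5, -0.4, 0.9]
grip_width: 0.001
finger_force: 0.0
```

Emit:
carry_out:
  steps:
    - [[0,-0.015,-0.04],[0,0,0],0]
    - [[0,-0.012,-0.04],[0,0,0],0]
    - [[0,0,0],[0,0,0],0]

```text
t: 8.95
ee_pos: [0.5446, 0.1539, 0.4205]
orientation: [2.199, 2.242, -0.001]
ft_force: [0.6, -0.1, 1.8]
grip_width: 0.002
finger_force: 0.7
```

Emit:
carry_out:
  steps:
    - [[0,-0.01,-0.03],[0,0,0],0]
    - [[0,0,0],[0,0,0],0]

```text
t: 9.15
ee_pos: [0.5446, 0.1535, 0.4194]
orientation: [2.199, 2.242, -0.0]
ft_force: [-1.0, -2.0, 4.5]
grip_width: 0.001
finger_force: 2.1
```

Emit:
carry_out:
  steps:
    - [[0,-0.003,-0.01],[0,0,0],0]
    - [[0,0,0],[0,0,0],0]

```text
t: 9.35
ee_pos: [0.5446, 0.1534, 0.4191]
orientation: [2.199, 2.242, -0.0]
ft_force: [-1.8, -2.7, 5.5]
grip_width: 0.001
finger_force: 2.8
```

Emit:
carry_out:
  steps:
    - [[0,-0.003,-0.01],[0,0,0],0]
    - [[0,0,0],[0,0,0],0]

```text
t: 9.55
ee_pos: [0.5446, 0.1533, 0.4188]
orientation: [2.199, 2.242, -0.0]
ft_force: [-0.7, -3.2, 6.5]
grip_width: 0.001
finger_force: 3.3
```

Emit:
carry_out:
  steps:
    - [[0,-0.006,-0.012],[0,0,0],0]
    - [[0,-0.004,0],[0,0,0],0]
    - [[0,0,0],[0,0,0],0]
    - [[0,0,0],[0,0,0],0]

```text
t: 9.95
ee_pos: [0.5446, 0.1531, 0.4184]
orientation: [2.199, 2.242, 0.001]
ft_force: [-2.0, -2.6, 7.1]
grip_width: 0.003
finger_force: 3.7
```

Emit:
carry_out:
  steps:
    - [[0,0,0.05],[0,0,0],0]
    - [[0,0,0.3],[0,0,0],0]
    - [[0,0,0.5],[0,0,0],0.2]
    - [[0,0,0.5],[0,0,0],0.7]
    - [[0,0,0],[0,0,0],0.8]

```text
t: 10.45
ee_pos: [0.5449, 0.1543, 0.4891]
orientation: [2.196, 2.242, 0.009]
ft_force: [-0.0, 0.5, 0.1]
grip_width: 0.507
finger_force: 0.0
```

```bash
python3 - <<'E'
from h import *
p=[.54276,.25339,1.59011]
for o in(.055,.06,.065,.07,.075):
    zp=.215+.0123*0+ (o-.018)*np.tan(np.pi/2-1.4)  # peg axis height
    zo=zp+.0045/np.cos(.17)-.015   # origin: eye top on peg top
    P=dw(p,[-.01-o,.105,zo+.0235]); print(o,round(zo,4),P.round(4),proj("top",P).round(1),proj("scene",P).round(1))
from cell import vision
import cv2
t=vision.camera("scene")["pixels"][:,:,::-1]; u=vision.camera("top")["pixels"][:,:,::-1]
cv2.imwrite("pics/e.png",np.hstack([cv2.resize(t[110:180,370:450],(400,350),interpolation=cv2.INTER_CUBIC),cv2.resize(cv2.imread("pics/top0.png")[205:275,160:240],(400,350),interpolation=cv2.INTER_CUBIC)]))
E
```

```text
0.055 0.2109 [0.439  0.1864 0.2344] [190.6 229.3] [397.3 128.4]
0.06 0.2118 [0.4391 0.1814 0.2353] [192.6 229.3] [396.2 128.7]
0.065 0.2127 [0.4392 0.1764 0.2362] [194.6 229.3] [395. 129.]
0.07 0.2135 [0.4393 0.1714 0.237 ] [196.5 229.3] [393.8 129.3]
0.075 0.2144 [0.4394 0.1664 0.2379] [198.5 229.3] [392.7 129.6]
```

View pics/e.png

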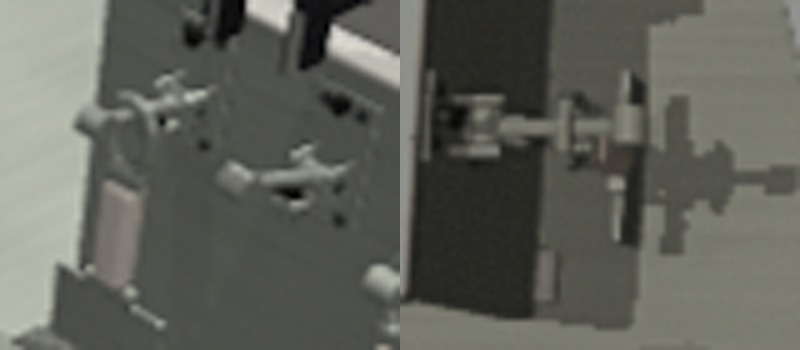

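Emit:
carry_out:
  steps:
    - [[-0.7,0.16,-0.2],[0,0,0],0.8]
    - [[-0.7,0.16,-0.3],[0,0,0],0.8]
    - [[-0.7,0.16,-0.3],[0,0,0],0.8]
    - [[0,0,0],[0,0,0],0.8]
    - [[0,0,0],[0,0,0],0.8]

```text
t: 11.05
ee_pos: [0.4387, 0.1771, 0.4442]
orientation: [2.198, 2.243, -0.003]
ft_force: [0.2, 0.0, -0.4]
grip_width: 0.801
finger_force: 0.0
```

Emit:
carry_out:
  steps:
    - [[0,0,0],[0,0,0],0.8]
    - [[0,0,0],[0,0,0],0.8]

```text
t: 11.25
ee_pos: [0.4405, 0.1766, 0.4452]
orientation: [-2.199, -2.242, -0.002]
ft_force: [1.1, 0.2, 0.3]
grip_width: 0.801
finger_force: 0.0
```

Emit:
carry_out:
  steps:
    - [[-0.03,0.03,-0.33],[0,0,0],0.8]
    - [[0,0,-0.33],[0,0,0],0.8]
    - [[0,0,-0.33],[0,0,0],0.8]
    - [[0,0,-0.33],[0,0,0],0.8]
    - [[0,0,-0.33],[0,0,0],0.8]

```text
t: 11.75
ee_pos: [0.4388, 0.1785, 0.362]
orientation: [-2.199, -2.242, -0.002]
ft_force: [-0.5, 0.4, 0.3]
grip_width: 0.801
finger_force: 0.0
```

Emit:
carry_out:
  steps:
    - [[0,0,0],[0,0,0],0.8]
    - [[0,0,0],[0,0,0],0.8]

```text
t: 11.95
ee_pos: [0.4386, 0.1786, 0.3628]
orientation: [-2.198, -2.243, -0.001]
ft_force: [0.8, -0.5, 1.1]
grip_width: 0.799
finger_force: 0.0
```

Emit:
carry_out:
  steps:
    - [[0,0,0],[0,0,0],0.55]
    - [[0,0,0],[0,0,0],0.55]
    - [[0,0,0],[0,0,0],0.5]
    - [[0,0,0],[0,0,0],0.35]
    - [[0,0,0],[0,0,0],0.35]

```text
t: 12.45
ee_pos: [0.4385, 0.1789, 0.3633]
orientation: [2.198, 2.242, 0.004]
ft_force: [2.5, 0.6, 2.3]
grip_width: 0.449
finger_force: 59.9
```

Emit:
carry_out:
  steps:
    - [[0,0,0],[0,0,0],0.3]
    - [[0,0,0],[0,0,0],0.3]

```text
t: 12.65
ee_pos: [0.4385, 0.1789, 0.3632]
orientation: [2.198, 2.243, 0.003]
ft_force: [3.3, 0.8, 4.1]
grip_width: 0.451
finger_force: 59.9
```

Emit:
carry_out:
  steps:
    - [[0,0,0.1],[0,0,0],0.3]
    - [[0,0,0.1],[0,0,0],0.3]
    - [[0,0,0],[0,0,0],0.3]

```text
t: 12.95
ee_pos: [0.4376, 0.1786, 0.3724]
orientation: [-2.199, -2.243, 0.002]
ft_force: [0.6, 0.7, -2.7]
grip_width: 0.449
finger_force: 60.4
```

Emit:
carry_out:
  steps:
    - [[0.03,-0.2,0.06],[0,0,0],0.3]
    - [[0,-0.2,0.06],[0,0,0],0.3]
    - [[0,0,0],[0,0,0],0.3]

```text
t: 13.25
ee_pos: [0.4397, 0.1565, 0.3784]
orientation: [2.202, 2.24, -0.002]
ft_force: [0.4, -0.5, -3.2]
grip_width: 0.447
finger_force: 60.5
```

Emit:
carry_out:
  steps:
    - [[0,-0.2,0.03],[0,0,0],0.3]
    - [[0,-0.2,0.03],[0,0,0],0.3]
    - [[0,-0.2,0],[0,0,0],0.3]
    - [[0,-0.2,0],[0,0,0],0.3]
    - [[0,0,0],[0,0,0],0.3]

```text
t: 13.75
ee_pos: [0.4396, 0.1166, 0.3813]
orientation: [2.202, 2.24, -0.001]
ft_force: [0.6, -0.8, -2.7]
grip_width: 0.443
finger_force: 60.5
```

Emit:
carry_out:
  steps:
    - [[0.4,-0.05,0.19],[0,0,0],0.3]
    - [[0.6,0,0],[0,0,0],0.3]
    - [[0.6,0,0],[0,0,0],0.3]
    - [[0.51,0,0],[0,0,0],0.3]
    - [[0,0,0],[0,0,0],0.3]

```text
t: 14.25
ee_pos: [0.5478, 0.1149, 0.3901]
orientation: [-2.2, -2.24, -0.003]
ft_force: [-1.2, 0.0, -3.2]
grip_width: 0.443
finger_force: 61.3
```

Emit:
carry_out:
  steps:
    - [[0,0,0],[0,0,0],0.3]
    - [[0,0,0],[0,0,0],0.3]
    - [[0,0,0],[0,0,0],0.3]

```text
t: 14.55
ee_pos: [0.5442, 0.1165, 0.3912]
orientation: [2.198, 2.244, -0.001]
ft_force: [0.3, 0.5, -3.5]
grip_width: 0.444
finger_force: 61.3
```

```bash
python3 - <<'E'
from h import *
from cell import vision,sensors
import cv2
s=sensors.observe(); print({k:np.round(s[k],4).tolist() for k in("ee_pos","orientation","ft_force")})
t=vision.camera("scene")["pixels"][:,:,::-1]
cv2.imwrite("pics/f.png",cv2.resize(t[80:230,350:510],(640,600),interpolation=cv2.INTER_CUBIC))
p=[.54276,.25339,1.59011]; print(proj("scene",dw(p,knob(0,1.27))))
E
```

```text
{'ee_pos': [0.5442, 0.1165, 0.3912], 'orientation': [2.1978, 2.2436, -0.0007], 'ft_force': [0.2652, 0.5174, -3.4875]}
[416.94106446 146.7793769 ]
```

View pics/f.png

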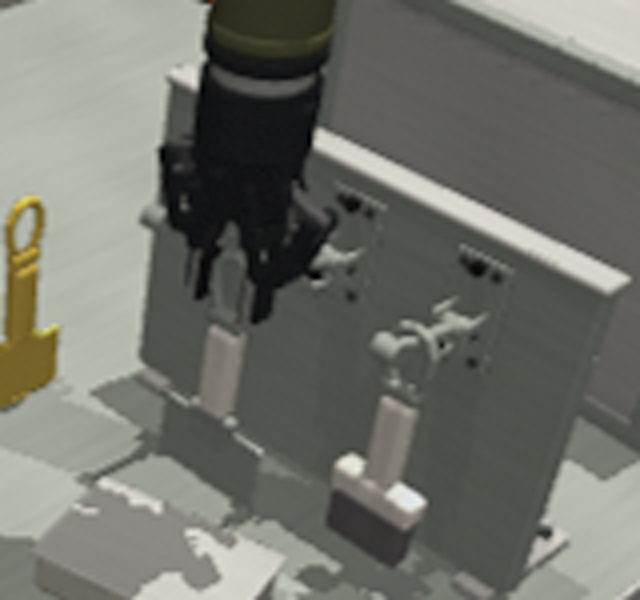

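Emit:
carry_out:
  steps:
    - [[0.02,0.15,0],[0,0,0],0.3]
    - [[0,0.15,0],[0,0,0],0.3]
    - [[0,0.15,0],[0,0,0],0.3]
    - [[0,0,0],[0,0,0],0.3]

```text
t: 15.0
ee_pos: [0.5455, 0.1408, 0.3912]
orientation: [-2.195, -2.246, -0.002]
ft_force: [-0.1, 0.2, -2.8]
grip_width: 0.447
finger_force: 61.3
```

Emit:
carry_out:
  steps:
    - [[0,0.12,0],[0,0,0],0.3]
    - [[0,0.12,0],[0,0,0],0.3]
    - [[0,0,0],[0,0,0],0.3]

```text
t: 15.3
ee_pos: [0.5457, 0.1519, 0.391]
orientation: [-2.197, -2.245, -0.001]
ft_force: [0.1, -0.4, -2.4]
grip_width: 0.443
finger_force: 61.3
```

Emit:
carry_out:
  steps:
    - [[-0.02,0.12,0],[0,0,0],0.3]
    - [[0,0.12,0],[0,0,0],0.3]
    - [[0,0.12,0],[0,0,0],0.3]
    - [[0,0,0],[0,0,0],0.3]

```text
t: 15.7
ee_pos: [0.5447, 0.1701, 0.3911]
orientation: [-2.197, -2.245, -0.001]
ft_force: [-0.0, 0.6, -2.7]
grip_width: 0.448
finger_force: 61.3
```

Emit:
carry_out:
  steps:
    - [[0,0.12,0],[0,0,0],0.3]
    - [[0,0.12,-0.05],[0,0,0],0.3]
    - [[0,0,-0.1],[0,0,0],0.3]
    - [[0,0,-0.1],[0,0,0],0.3]
    - [[0,0,0],[0,0,0],0.3]

```text
t: 16.2
ee_pos: [0.5448, 0.1802, 0.3773]
orientation: [-2.199, -2.243, 0.003]
ft_force: [-0.2, -0.7, -3.0]
grip_width: 0.446
finger_force: 61.3
```

Emit:
carry_out:
  steps:
    - [[0,0,-0.04],[0,0,0],0.3]
    - [[0,0,-0.03],[0,0,0],0.3]
    - [[0,0,-0.03],[0,0,0],0.3]
    - [[0,0,0],[0,0,0],0.3]

```text
t: 16.6
ee_pos: [0.5449, 0.1805, 0.3733]
orientation: [2.199, 2.243, -0.0]
ft_force: [0.2, -0.0, -3.6]
grip_width: 0.447
finger_force: 61.3
```

Emit:
carry_out:
  steps:
    - [[0,0,-0.02],[0,0,0],0.3]
    - [[0,0,-0.02],[0,0,0],0.3]
    - [[0,0,0],[0,0,0],0.3]

```text
t: 16.9
ee_pos: [0.5449, 0.1806, 0.3713]
orientation: [-2.199, -2.244, 0.0]
ft_force: [0.4, -0.1, -3.6]
grip_width: 0.451
finger_force: 61.3
```

Emit:
carry_out:
  steps:
    - [[0,0,-0.02],[0,0,0],0.3]
    - [[0,0,0],[0,0,0],0.3]

```text
t: 17.1
ee_pos: [0.545, 0.1807, 0.3704]
orientation: [2.199, 2.244, 0.0]
ft_force: [-0.2, -0.2, -2.8]
grip_width: 0.443
finger_force: 61.3
```

Emit:
carry_out:
  steps:
    - [[0,0,-0.02],[0,0,0],0.3]
    - [[0,0,0],[0,0,0],0.3]

```text
t: 17.3
ee_pos: [0.5451, 0.1808, 0.3701]
orientation: [2.199, 2.243, 0.001]
ft_force: [-0.9, -0.3, 0.8]
grip_width: 0.441
finger_force: 61.6
```

Emit:
carry_out:
  steps:
    - [[0,0,0],[0,0,0],0.5]
    - [[0,0,0],[0,0,0],0.6]
    - [[0,0,0],[0,0,0],0.8]
    - [[0,0,0],[0,0,0],0.8]
    - [[0,0,0],[0,0,0],0.8]

```text
t: 17.8
ee_pos: [0.545, 0.1807, 0.3695]
orientation: [2.199, 2.243, 0.0]
ft_force: [-0.3, 0.6, -0.1]
grip_width: 0.802
finger_force: 0.0
```

Emit:
carry_out:
  steps:
    - [[0,0,0.2],[0,0,0],0.8]
    - [[0,0,0.4],[0,0,0],0.8]
    - [[0,0,0.5],[0,0,0],0.8]
    - [[0,0,0.5],[0,0,0],0.8]
    - [[0,0,0],[0,0,0],0.7]

```text
t: 18.3
ee_pos: [0.5456, 0.1815, 0.4539]
orientation: [2.197, 2.241, 0.009]
ft_force: [0.5, -0.5, -0.5]
grip_width: 0.704
finger_force: 0.0
```

```bash
python3 - <<'E'
from h import *
from cell import vision,sensors
import cv2
s=sensors.observe(); print({k:np.round(s[k],4).tolist() for k in("ee_pos","orientation","ft_force")})
t=vision.camera("scene")["pixels"][:,:,::-1]
cv2.imwrite("pics/g.png",cv2.resize(t[80:230,350:510],(640,600),interpolation=cv2.INTER_CUBIC))
E
```

```text
{'ee_pos': [0.5456, 0.1815, 0.4539], 'orientation': [2.1965, 2.2411, 0.0093], 'ft_force': [0.482, -0.4825, -0.5301]}
```

View pics/g.png

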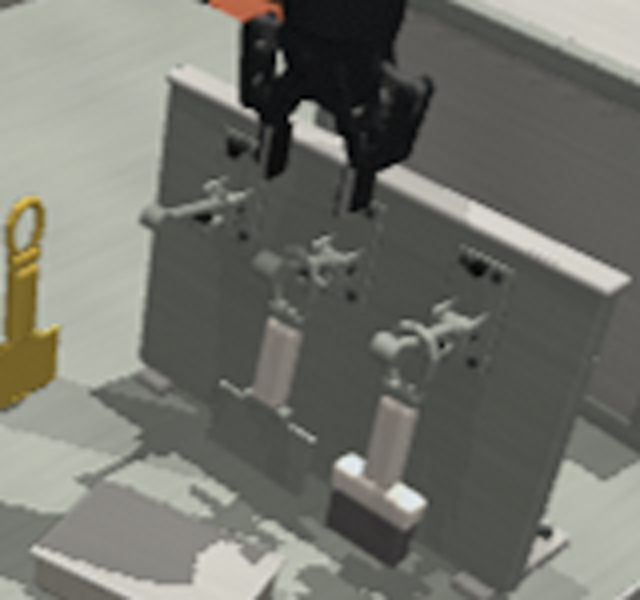

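Emit:
carry_out:
  steps:
    - [[-0.5,-0.15,0],[0,0,0],0.5]
    - [[-0.7,-0.23,0],[0,0,0],0.5]
    - [[-0.7,-0.23,0],[0,0,0],0.5]
    - [[-0.2,0,0],[0,0,0],0.5]
    - [[0,0,0],[0,0,0],0.5]

```text
t: 18.85
ee_pos: [0.4386, 0.1501, 0.4492]
orientation: [2.198, 2.241, -0.003]
ft_force: [-0.1, 0.1, 0.5]
grip_width: 0.501
finger_force: 0.0
```

Emit:
carry_out:
  steps:
    - [[0,0,0],[0,0,0],0.5]
    - [[0,0,0],[0,0,0],0.5]
    - [[0,0,0],[0,0,0],0.5]

```text
t: 19.15
ee_pos: [0.4406, 0.1502, 0.4492]
orientation: [-2.197, -2.243, -0.001]
ft_force: [0.6, -0.2, -0.8]
grip_width: 0.501
finger_force: 0.0
```

Emit:
carry_out:
  steps:
    - [[-0.02,0,-0.42],[0,0,0],0.5]
    - [[0,0,-0.42],[0,0,0],0.5]
    - [[0,0,-0.42],[0,0,0],0.5]
    - [[0,0,0],[0,0,0],0.5]
    - [[0,0,0],[0,0,0],0.25]

```text
t: 19.65
ee_pos: [0.4393, 0.1503, 0.3866]
orientation: [-2.197, -2.243, -0.0]
ft_force: [-0.1, -0.8, -0.2]
grip_width: 0.34
finger_force: 0.0
```

Emit:
carry_out:
  steps:
    - [[0,0,0],[0,0,0],0.25]
    - [[0,0,0],[0,0,0],0.1]
    - [[0,0,0],[0,0,0],0.1]
    - [[0,0,0],[0,0,0],0.1]

```text
t: 20.05
ee_pos: [0.4395, 0.1504, 0.3877]
orientation: [2.198, 2.242, 0.003]
ft_force: [0.5, 0.2, 4.7]
grip_width: 0.19
finger_force: 61.1
```

Emit:
carry_out:
  steps:
    - [[0,0.032,0.144],[0,0,0],0.1]
    - [[0,0.047,0.14],[0,0,0],0.1]
    - [[0,0.06,0.135],[0,0,0],0.1]
    - [[0,0,0],[0,0,0],0.1]

```text
t: 20.45
ee_pos: [0.4392, 0.1574, 0.4074]
orientation: [2.197, 2.244, 0.002]
ft_force: [5.4, 2.5, -4.4]
grip_width: 0.189
finger_force: 59.3
```

Emit:
carry_out:
  steps:
    - [[-0.002,0.074,0.128],[0,0,0],0.1]
    - [[-0.002,0.086,0.12],[0,0,0],0.1]
    - [[-0.002,0.098,0.111],[0,0,0],0.1]
    - [[0,0,0],[0,0,0],0.1]

```text
t: 20.85
ee_pos: [0.439, 0.1698, 0.4252]
orientation: [2.198, 2.243, 0.0]
ft_force: [4.5, 0.1, -5.1]
grip_width: 0.192
finger_force: 59.1
```

Emit:
carry_out:
  steps:
    - [[-0.002,0.108,0.101],[0,0,0],0.1]
    - [[-0.002,0.118,0.09],[0,0,0],0.1]
    - [[-0.002,0.126,0.077],[0,0,0],0.1]
    - [[0,0,0],[0,0,0],0.1]

```text
t: 21.25
ee_pos: [0.4389, 0.1864, 0.4385]
orientation: [2.199, 2.241, -0.002]
ft_force: [4.5, -1.6, -4.2]
grip_width: 0.19
finger_force: 58.9
```

Emit:
carry_out:
  steps:
    - [[-0.002,0.133,0.064],[0,0,0],0.1]
    - [[-0.002,0.139,0.051],[0,0,0],0.1]
    - [[0,0,0],[0,0,0],0.1]
    - [[0,0,0],[0,0,0],0.5]
    - [[0,0,0],[0,0,0],0.5]

```text
t: 21.75
ee_pos: [0.4378, 0.2014, 0.4446]
orientation: [-2.198, -2.243, 0.001]
ft_force: [0.5, -0.1, 0.2]
grip_width: 0.492
finger_force: 0.0
```

Emit:
carry_out:
  steps:
    - [[0,0,0.3],[0,0,0],0.5]
    - [[0,-0.2,0.5],[0,0,0],0.5]
    - [[0,-0.5,0],[0,0,0],0.2]
    - [[0,-0.2,0],[0,0,0],0]
    - [[0,0,0],[0,0,0],0]

```text
t: 22.25
ee_pos: [0.4383, 0.1549, 0.4849]
orientation: [2.202, 2.239, -0.0]
ft_force: [1.0, 0.0, 0.3]
grip_width: 0.007
finger_force: 0.0
```

Emit:
carry_out:
  steps:
    - [[0,0,-0.3],[0,0,0],0]
    - [[0,0,-0.31],[0,0,0],0]
    - [[0,0.2,0],[0,0,0],0]
    - [[0,0.15,0],[0,0,0],0]
    - [[0,0,0],[0,0,0],0]

```text
t: 22.75
ee_pos: [0.4378, 0.1748, 0.4548]
orientation: [2.196, 2.245, -0.004]
ft_force: [-2.9, -4.2, 3.9]
grip_width: -0.003
finger_force: 2.5
```

Emit:
carry_out:
  steps:
    - [[0,0.1,0],[0,0,0],0]
    - [[0,0.1,0.01],[0,0,0],0]
    - [[0,0,0],[0,0,0],0]

```text
t: 23.05
ee_pos: [0.4383, 0.185, 0.4554]
orientation: [2.196, 2.245, 0.002]
ft_force: [1.5, -1.2, 1.9]
grip_width: -0.002
finger_force: 0.7
```

Emit:
carry_out:
  steps:
    - [[0,0.06,0.01],[0,0,0],0]
    - [[0,0.06,0.01],[0,0,0],0]
    - [[0,0,0],[0,0,0],0]

```text
t: 23.35
ee_pos: [0.4381, 0.1904, 0.4556]
orientation: [-2.198, -2.244, -0.001]
ft_force: [0.4, -0.8, 0.8]
grip_width: -0.003
finger_force: 0.6
```

Emit:
carry_out:
  steps:
    - [[0,0.04,0.005],[0,0,0],0]
    - [[0,0,0],[0,0,0],0]

```text
t: 23.55
ee_pos: [0.4381, 0.192, 0.4557]
orientation: [-2.199, -2.244, -0.0]
ft_force: [-0.4, -2.0, 1.1]
grip_width: -0.001
finger_force: 0.9
```

Emit:
carry_out:
  steps:
    - [[0,0.03,0.005],[0,0,0],0]
    - [[0,0,0],[0,0,0],0]

```text
t: 23.75
ee_pos: [0.4381, 0.1934, 0.456]
orientation: [-2.199, -2.244, 0.0]
ft_force: [-0.3, -2.6, 2.1]
grip_width: 0.002
finger_force: 1.1
```

Emit:
carry_out:
  steps:
    - [[0,0.03,0.01],[0,0,0],0]
    - [[0,0,0],[0,0,0],0]

```text
t: 23.95
ee_pos: [0.4381, 0.195, 0.4565]
orientation: [-2.199, -2.244, -0.0]
ft_force: [0.7, -3.6, 1.6]
grip_width: 0.002
finger_force: 1.0
```

Emit:
carry_out:
  steps:
    - [[0,0.03,0.005],[0,0,0],0]
    - [[0,0,0],[0,0,0],0]

```text
t: 24.15
ee_pos: [0.4381, 0.1964, 0.4568]
orientation: [-2.199, -2.244, -0.0]
ft_force: [-1.0, -2.4, 1.4]
grip_width: -0.001
finger_force: 1.0
```

Emit:
carry_out:
  steps:
    - [[0,0.02,0.005],[0,0,0],0]
    - [[0,0,0],[0,0,0],0]

```text
t: 24.35
ee_pos: [0.4381, 0.1974, 0.457]
orientation: [-2.199, -2.244, 0.0]
ft_force: [0.4, -1.5, 1.8]
grip_width: 0.002
finger_force: 1.1
```

Emit:
carry_out:
  steps:
    - [[0,0.03,0.003],[0,0,0],0]
    - [[0,0,0],[0,0,0],0]

```text
t: 24.55
ee_pos: [0.4382, 0.1984, 0.4572]
orientation: [2.199, 2.243, -0.001]
ft_force: [-1.9, -4.2, 2.5]
grip_width: -0.003
finger_force: 2.1
```

Emit:
carry_out:
  steps:
    - [[0,0.03,0.003],[0,0,0],0]
    - [[0,0,0],[0,0,0],0]

```text
t: 24.75
ee_pos: [0.4383, 0.1991, 0.4573]
orientation: [2.2, 2.241, -0.004]
ft_force: [-1.3, -6.3, 3.0]
grip_width: 0.004
finger_force: 3.3
```

Emit:
carry_out:
  steps:
    - [[0,0.02,0],[0,0,0],0]
    - [[0,0,0],[0,0,0],0]

```text
t: 24.95
ee_pos: [0.4384, 0.1994, 0.4573]
orientation: [2.2, 2.24, -0.006]
ft_force: [-2.3, -8.1, 4.6]
grip_width: 0.005
finger_force: 4.2
```

Emit:
carry_out:
  steps:
    - [[0,-0.004,0],[0,0,0],0]
    - [[0,0,0],[0,0,0],0]
    - [[0,0,0],[0,0,0],0]

```text
t: 25.25
ee_pos: [0.4383, 0.1993, 0.4573]
orientation: [2.2, 2.24, -0.005]
ft_force: [-2.0, -7.5, 3.9]
grip_width: 0.001
finger_force: 4.0
```

Emit:
carry_out:
  steps:
    - [[0,-0.06,0],[0,0,0],0]
    - [[0,-0.3,0],[0,0,0],0]
    - [[0,-0.4,0.5],[0,0,0],0]
    - [[0,0,0.8],[0,0,0],0]
    - [[0,0,0],[0,0,0],0]

```text
t: 25.75
ee_pos: [0.439, 0.1642, 0.5267]
orientation: [2.196, 2.241, 0.013]
ft_force: [0.0, 0.7, 0.1]
grip_width: 0.004
finger_force: 0.0
```

Emit:
carry_out:
  steps:
    - [[0,-0.8,0],[0,0,0],0]
    - [[0,-0.9,0],[0,0,0],0]
    - [[0,-0.6,0],[0,0,0],0]
    - [[0,0,0],[0,0,0],0]
    - [[0,0,0],[0,0,0],0]

```text
t: 26.25
ee_pos: [0.4383, 0.0486, 0.5219]
orientation: [-2.198, -2.243, -0.003]
ft_force: [-0.2, 1.1, 0.1]
grip_width: -0.0
finger_force: 0.0
```

```bash
python3 - <<'E'
from h import *
from cell import vision,sensors
import cv2
t=vision.camera("scene")["pixels"][:,:,::-1]
cv2.imwrite("pics/h.png",cv2.resize(t[80:230,350:510],(640,600),interpolation=cv2.INTER_CUBIC))
s=sensors.observe(); print({k:np.round(s[k],4).tolist() for k in("t","ee_pos","qvel","ft_force")})
p=[.54276,.25339,1.59011]
for q in(0,.1,.2):print(proj("scene",dw(p,knob(.105,q))))
for q in(1.2,1.27,1.35):print(proj("scene",dw(p,knob(0,q))))
E
```

```text
{'t': 26.3, 'ee_pos': [0.4383, 0.0495, 0.5221], 'qvel': [-0.0102, -0.0011, -0.0148, -0.0056, 0.0064, 0.0036, 0.0031], 'ft_force': [0.4649, 0.0763, 0.4157]}
[408.40348553 107.63076106]
[406.631565   108.50409586]
[404.83509397 109.60890097]
[417.62271865 145.0358781 ]
[416.94106446 146.7793769 ]
[416.26325677 148.74996816]
```

View pics/h.png

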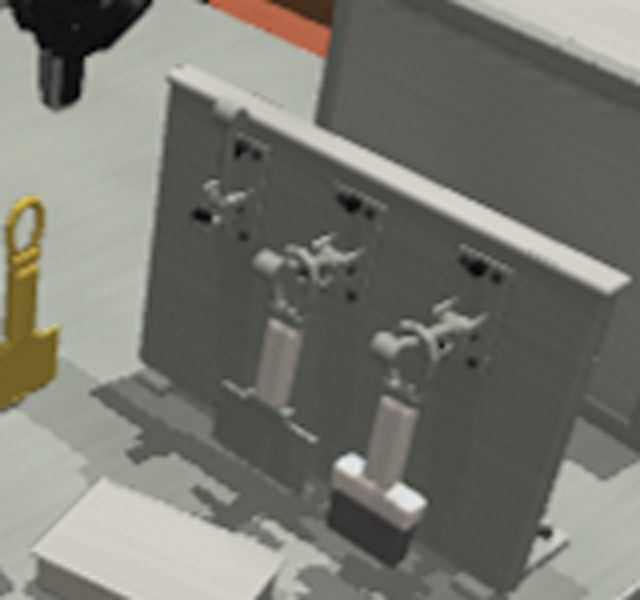

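The picture shows the emptied peg folded up flat, with its knob at about (407, 107) in the full image. The scraper hangs on the spare peg, with that knob at about (416, 146), and the brush has not moved.

```bash
python3 -c "
from cell import close_job
print(close_job())"
```

```text
the job is handed in; nothing more can be done
None
```

I handed the job in at about 26 s: the scraper hangs on the spare peg, which was pressed onto its lower stop at about 6 N, and the old peg is folded up, pressed onto its buffer at about 7.5 N; the verdict was not shown.

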